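Hold an offset support bracket level over its stand

TASK

Pick up the lopsided support bracket that lies on the bench by its balance point: grip the bar beside the heavy bored boss, where the bracket hangs level, not in the middle of the bar. Carry it level to the two-pillar stand without it touching the stand, and finish still holding it there, motionless and level, its bore straight above the pin and its foot end above the flat-topped rest pillar, with the underside of the boss about 30 mm above the tip of the pin. Do not lower it on or let go, and leave the sample cup, the timer and the staining jar where they stand.

Things in the scene. Friction and masses are not known exactly. Their poses are not given: they have to be found in the camera images.
- lever: Support bracket, loose, 0.43 to 0.81 kg, 272 mm long, lying level, left or right of the stand. Origin on its underside; z up, long axis y. Upright steel boss at y = +105 mm: 42 mm across, 44 mm high, 20 mm bore, small black thumb screw on its end. Bar 14 wide, 18 high, 17 mm above the bench, clear from y = +77 to -98 mm. Foot at y = -110 mm: 24 mm across, 40 mm high. Balance point at y = +45 mm.
- lever_bore (a point): Point on the bore's axis at mid-height of the bar (26 mm above the bracket's underside; boss top 18 mm higher); axes as lever, the bar runs from here towards -y. The balance point, where to grip, lies on the bar 60 mm from here towards the foot; gripped firmly there (about 60 N) it hangs level, elsewhere a weaker grip lets it sag.
- lever_foot (a point): Point of the bracket on the axis of its foot, 215 mm from the bore's axis along -y, at the height of the middle of the bar (26 mm above the underside)
- stand: Stand, fixed: grey base plate 70 x 275 x 12 mm with two bright steel pillars along its y axis. Origin on its underside, z up. At y = +105 mm the pin pillar: 38 mm across up to z = 60 mm, then a pin 16 mm across with a tapered end, tip at z = 95 mm. At y = -110 mm the rest pillar, its flat round top 34 mm across at z = 60 mm.
- pin_tip (a point): Tip of the pin, 95 mm above the bench; the bore must be held straight above it
- rest_top (a point): Centre of the flat top of the rest pillar, 60 mm above the bench, 215 mm from the pin along the stand's -y; the bracket's foot must be held straight above it
- sample_cup: Bystander: clear sample cup with a red screw lid, 58 mm across, 68 mm high; origin at the centre of its underside
- timer: Bystander: small white lab timer lying flat, 62 x 66 x 17 mm; origin at the centre of its underside
- coplin_jar: Bystander: square staining jar with violet contents and a lid, 64 mm square, 113 mm high; origin at the centre of its underside

How it is judged:
On the way:
1. the bracket is lifted clear of the bench, gripped within 20 mm of its balance point (y of the grasp point in the frame of lever_bore between -0.08 and -0.04 m and height (world z) of lever above 0.04 m and contact force between the fingers and lever above 3 N), for 0.2 s.
At the end, for the whole second after the job is handed in: Held still within 20 mm of the balance point, level within 5 degrees, bore within 12 mm of the pin and foot within 18 mm of the rest pillar seen from above, boss underside 12 to 50 mm above the pin tip, bracket not touching the stand; cup, timer and jar within 20 mm of their places (y of the grasp point in the frame of lever_bore between -0.08 and -0.04 m and contact force between the fingers and lever above 3 N and horizontal distance between lever_bore and pin_tip below 0.012 m and horizontal distance between lever_foot and rest_top below 0.018 m and z of lever_bore in the frame of pin_tip between 0.038 and 0.076 m and angle between lever's own z axis and vertical below 0.09 rad and contact force between lever and stand below 0.2 N and linear speed of lever below 0.03 m/s and angular speed of lever below 0.15 rad/s and distance of each of sample_cup, timer, coplin_jar from where it was at the start of the episode below 0.02 m); the arm keeps its last pose, push and grip.
It fails at once if the bracket tipped more than 15 degrees (angle between lever's own z axis and vertical above 0.26 rad).
It fails at once if the bracket struck the stand (contact force between lever and stand above 1.5 N).
It fails at once if the cup, timer or jar was knocked away or tipped (distance of any of sample_cup, timer, coplin_jar from where it was at the start of the episode above 0.03 m or angle between any of sample_cup, timer, coplin_jar's own z axis and vertical above 0.3 rad).
It also fails if it takes over 38 s, if anything falls off the work surface, if the arm or the gripper's body presses on something with over 40 N, if the wrist force passes 120 N, or if a joint passes its speed limit or range.

ROBOT

A 6-joint arm with a two-finger parallel gripper is mounted at the origin on a cart in front of the work surface, level with it; the furniture and walls round the work are solid. World frame = base frame: x ahead of the robot, y to its left, z up, the work surface at z = 0. Lengths are in m, angles in rad, forces in N, time in s.
With the tool pointing down it reaches from about 0.25 to 0.725 m from the base axis. Payload 4 kg.
Tool frame: the origin (TCP) lies midway between the tips of the shut fingers; the grasp point (between the pads) lies 19 mm behind it; z points along the fingers, y is the line along which they close (so a half turn about z gives the same grasp; the last joint's range is limited). The gripper opens to 85 mm and grips with 20 to 120 N. Pads are 22 mm wide; open, the fingers measure 114 mm over their backs; the gripper's body (76 mm by 85 mm) begins 54 mm behind the grasp point. The pads swing forward as they close: fully open they stand 13 mm farther back than shut.
Start: joints at [-1.311, 0.241, 0.005, 1.335, 0, 1.571], TCP at [0.128, -0.483, 0.231] pointing down, gripper open.
Joint ranges: [-2.72, 2.72], [-1.05, 1.87], [-1.09, 1.28], [-1.99, 2.15], [-1.42, 1.44], [-3.14, 3.14]. Speed limits (rad/s): [2.79, 2.79, 3.14, 3.14, 3.14, 3.14].

INTERFACE

Orientations are given as a unit quaternion [x, y, z, w].
In Python, from workcell import status, camera, get_calibration, ticket gives the robot as it stands.
- The arm moves only by the shell command python3 -m creep 'ROWS' [OPENING]. ROWS is JSON, a list of rows, each a list of 6 numbers: the shift along the world's x, y, z in cm, then the turn, a rotation vector about the world's x, y, z in degrees. A call has 1 to 8 rows; each row shifts and turns the commanded pose from where the row before left it; what a row does not reach is not made up. A row lasts 1/10 s, in which the tool goes at most 50 mm and 8.59 degrees, less where a joint would pass 70% of its speed; a pose out of reach is approached as far as the arm can. A call is refused whole if a number of a shift passes 5 or a number of a turn 8.59, either way. A call with a gripper value outside its range is refused whole. OPENING is the opening, from -1 (shut) to 1 (fully open), so that 0 is half open, set as the call begins (- or left out, the last holds). The fingers move at their own pace and stop on an object; the grip force is fixed at half the most. Time passes only in rows, so rows that do not move let the fingers close. It gives the time, the measured TCP pose, the force, the opening and the grip force at its end, in the units of the state.
- status.get_obs(): the state, without advancing time (a new reading comes with each control period).
- camera(name): name is "side" or "top"; returns the picture (420x560x3 uint8, red, green, blue); there is no depth.
- get_calibration(name): a dict with "fx", "fy", "cx", "cy" (pixels), "k1" (the pictures are not rectified: a ray, as slopes to the right and down, at radius r is drawn at 1 + k1 r^2 times it, then the intrinsics apply), "rvec" (rotation vector, rad) and "tvec" (3), from world to camera coordinates, as OpenCV has them. Camera axes: x right, y down, z forward; pixel columns grow to the right and rows downward; lengths in m; the calibration is good to about 2 mm. A picture is of the moment at which its call begins. get_calibration takes no time and is no camera call.
- ticket.job_done(): hands the job in; it is judged then, once.
The state is a dict: "clock": time; "joint_pos": joint angles; "joint_vel": joint speeds; "tau": joint torques, N m; "eef_pos": TCP position; "tool_rot": TCP orientation; "ft_force": force on the tool from outside, world axes, zero at the start; "ft_torque": the same for the moment, N m; "grip_width": finger opening in m; "grasp_force": force on a finger pad.
Only numpy, scipy, OpenCV 4.12 (cv2) and the standard library are available. Lean on these libraries where they do the work, as an engineer would, in place of code of your own. Each camera call takes 0.05 s, during which the arm holds its last target. There are 200 camera calls.

## Working session

There is one attempt and no reset: what is moved stays moved. The work goes in short steps, Python scripts to look and compute and a shell command to move; the robot and the scene stay as the last step left them, time stands still between calls to the robot, and variables do not carry over. Pictures are saved under pics/ and viewed, at most 10 in all, crops included, and the job is handed in when it is done.

```bash
mkdir -p pics
cat > h.py <<'E'
import numpy as np, cv2
from workcell import status, camera, get_calibration, ticket
def cal(n):
    c=get_calibration(n); R=cv2.Rodrigues(np.array(c["rvec"],float))[0]; return c,R,np.array(c["tvec"],float)
def ray(n,u,v):
    c,R,t=cal(n); K=np.array([[c["fx"],0,c["cx"]],[0,c["fy"],c["cy"]],[0,0,1.]])
    p=cv2.undistortPoints(np.array([[[u,v]]],float),K,np.array([c["k1"],0,0,0.]))[0,0]
    return -R.T@t, R.T@np.array([p[0],p[1],1])
def onz(n,u,v,z):
    o,d=ray(n,u,v); return o+d*(z-o[2])/d[2]
def proj(n,P):
    c,R,t=cal(n); K=np.array([[c["fx"],0,c["cx"]],[0,c["fy"],c["cy"]],[0,0,1.]])
    return cv2.projectPoints(np.array(P,float).reshape(-1,1,3),np.array(c["rvec"],float),t,K,np.array([c["k1"],0,0,0.]))[0][:,0]
def snap(n,f):
    im=camera(n); cv2.imwrite(f"pics/{f}.png",cv2.cvtColor(im,cv2.COLOR_RGB2BGR)); return im
E
python3 - <<'E'
from h import *
np.set_printoptions(precision=3,suppress=True)
for n in("top","side"):
    snap(n,n+"0"); print(n,ray(n,280,210)); 
o=status.get_obs(); print(o["clock"],o["eef_pos"],o["tool_rot"],o["grip_width"])
E
```

```text
top (array([0.321, 0.014, 1.159]), array([ 0.21 , -0.029, -0.977]))
side (array([ 0.348, -0.758,  0.537]), array([ 0.186,  0.836, -0.516]))
0.1 [ 0.128 -0.483  0.23 ] [ 0.992  0.13  -0.    -0.001] 0.08564951856400912
```

View pics/top0.png

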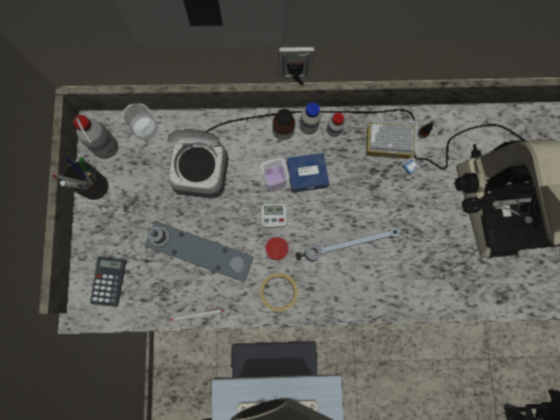

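View pics/side0.png

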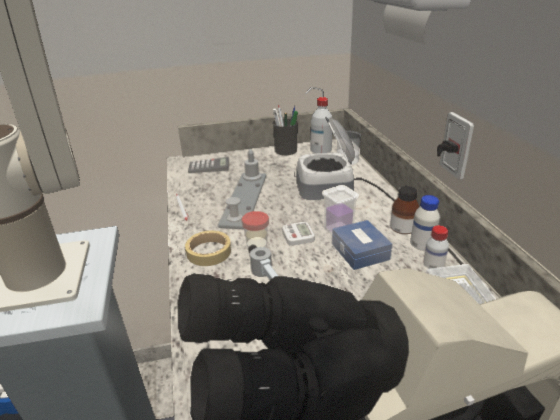

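The top view shows the bracket with its boss at about (312,254) and foot at (396,232). The stand's pin is at about (158,235) and its rest pillar at (237,265). The cup is at (277,248), the timer at (273,215) and the jar at (275,173). The side view confirms this layout. I'll zoom in for exact pixels.

Run:
```python
from h import *
im=cv2.imread("pics/top0.png")
a=cv2.resize(im[215:275,280:410],None,fx=6,fy=6,interpolation=cv2.INTER_CUBIC)[:300]
b=cv2.resize(im[218:283,140:270],None,fx=6,fy=6,interpolation=cv2.INTER_CUBIC)[:300]
a=cv2.convertScaleAbs(a,alpha=1.3);b=cv2.convertScaleAbs(b,alpha=1.3)
cv2.imwrite("pics/z.png",np.vstack([a,b]))
np.set_printoptions(precision=3,suppress=True)
B=onz("top",312.5,253.5,.044);F=onz("top",396,232,.040);P=onz("top",158,235,.095);R=onz("top",237,265,.06)
print(B,F,np.linalg.norm((B-F)[:2]),P,R,np.linalg.norm((P-R)[:2]))
for n,u,v,z in(("cup",277,248,.068),("timer",273,215,.017),("jar",275,173,.113)):print(n,onz("top",u,v,z))
```

```text
[ 0.448 -0.098  0.044] [ 0.497 -0.313  0.04 ] 0.22105385037857048 [0.496 0.275 0.095] [0.423 0.09  0.06 ] 0.19903961559428485
cup [ 0.461 -0.009  0.068]
timer [ 0.554 -0.002  0.017]
jar [ 0.638 -0.008  0.113]
```

View pics/z.png

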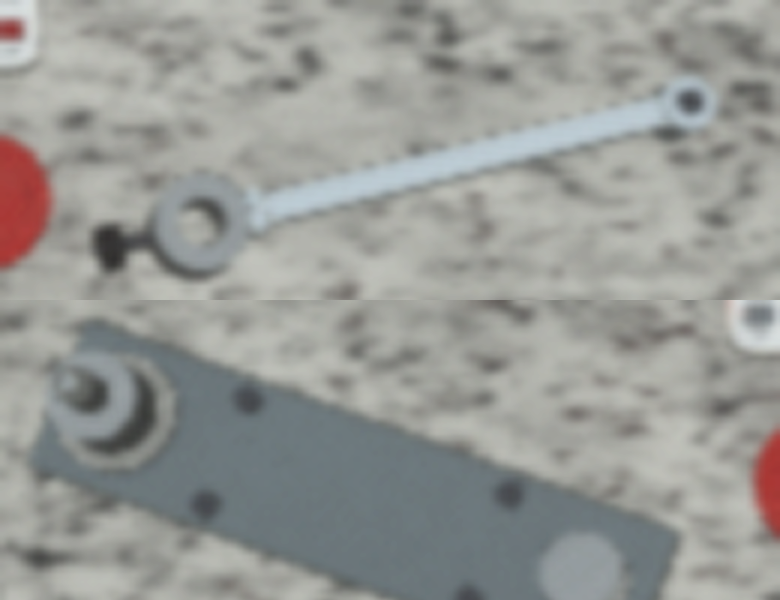

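The zoom gives these full-frame pixels: boss top centre (312.9,251.4), foot (394.6,231.4), pin tip (151.3,231.3), pin shoulder (155,233.8) and rest top (236.6,263). I'll check these against the given sizes and refine with the stand's shoulder.

Run:
```python
from h import *
np.set_printoptions(precision=4,suppress=True)
B=onz("top",312.9,251.4,.044);F=onz("top",394.6,231.4,.040);P=onz("top",151.3,231.3,.095);S=onz("top",155,233.8,.06);R=onz("top",236.6,263,.06)
print(B,F,np.linalg.norm((B-F)[:2]),P,S,R,np.linalg.norm((P-R)[:2]),np.linalg.norm((S-R)[:2]))
d=(F-B)[:2];d/=np.linalg.norm(d);m=(B+F)[:2]/2; b=m-d*.1075; g=b+.06*d
e=(R-P)[:2];e/=np.linalg.norm(e); n=(P+R)[:2]/2; p=n-e*.1075; g2=p+.06*e
ang=lambda v:np.degrees(np.arctan2(v[1],v[0]))
print("bore",b,"grip",g,"dir",ang(d),"pin",p,"goal",g2,"dir",ang(e),"rot",ang(e)-ang(d))
from scipy.spatial.transform import Rotation as Ro
T=Ro.from_quat(status.get_obs()["tool_rot"]).as_matrix();print(T, "tool y ang",ang(T[:2,1]))
print("bar perp",ang(d)+90)
for P3 in([*b,.044],[*(b+.215*d),.04],[*p,.095],[*(p+.215*e),.06]):print(proj("side",P3))
```

```text
[ 0.4529 -0.0989  0.044 ] [ 0.499  -0.3096  0.04  ] 0.21569313398567488 [0.5056 0.2912 0.095 ] [0.5052 0.2911 0.06  ] [0.4275 0.0911 0.06  ] 0.2147877644209054 0.21455826816645174
bore [ 0.453  -0.0992] grip [ 0.4658 -0.1578] dir -77.6675033544676 pin [0.5056 0.2913] goal [0.4838 0.2354] dir -111.30288494410826 rot -33.63538158964066
[[ 0.9664  0.2569 -0.0005]
 [ 0.2569 -0.9664  0.0018]
 [ 0.     -0.0019 -1.    ]] tool y ang -75.1160927215484
bar perp 12.332496645532402
[[260.2858 251.5426]]
[[315.442  326.2391]]
[[250.354  148.5907]]
[[232.8474 199.5701]]
```

The measurements check out. The bore–foot distance is 215.7 mm and pin–rest is 214.8 mm, against 215 mm given, and the points reproject onto the right features in the side view. I'll move above the grip point (0.466,-0.158), turning +87.4° so the fingers close across the bar.

```bash
python3 -m creep '[[2.8,2.7,0,0,0,7.3],[2.8,2.7,0,0,0,7.3],[2.8,2.7,0,0,0,7.3],[2.8,2.7,0,0,0,7.3],[2.8,2.7,0,0,0,7.3],[2.8,2.7,0,0,0,7.3]]' 1
python3 -m creep '[[2.8,2.7,0,0,0,7.3],[2.8,2.7,0,0,0,7.3],[2.8,2.7,0,0,0,7.3],[2.8,2.7,0,0,0,7.3],[2.8,2.7,0,0,0,7.3],[2.8,2.7,0,0,0,7.3],[0,0,0,0,0,0],[0,0,0,0,0,0]]'
cat >> h.py <<'E'
def tool():
    from scipy.spatial.transform import Rotation as Ro
    o=status.get_obs(); T=Ro.from_quat(o["tool_rot"]).as_matrix()
    print("t",round(o["clock"],2),"tcp",np.round(o["eef_pos"],4),"yaw_y",round(np.degrees(np.arctan2(T[1,1],T[0,1])),2),"z",np.round(T[:,2],4),"grip",round(o["grip_width"],4),np.round(o["grasp_force"],1),"ft",np.round(o["ft_force"],1),np.round(o["ft_torque"],2))
E
python3 -c "from h import *;tool()"
```

```text
clock: 0.7
eef_pos: [0.2971, -0.3198, 0.231]
tool_rot: [0.87, 0.492, -0.0, -0.0]
ft_force: [0.4, 0.4, 0.4]
grip_width: 0.0855
grasp_force: 0.0
clock: 1.5
eef_pos: [0.4643, -0.1585, 0.2306]
tool_rot: [0.626, 0.78, -0.001, -0.001]
ft_force: [-0.3, 0.1, 0.1]
grip_width: 0.0858
grasp_force: 0.0
t 1.5 tcp [ 0.4643 -0.1585  0.2306] yaw_y 12.55 z [-1.9e-03  1.0e-04 -1.0e+00] grip 0.0858 0.0 ft [-0.3  0.1  0.1] [ 0.04  0.04 -0.01]
```

```bash
python3 -m creep '[[0.1,0,-4.2,0,0,0],[0,0,-4.2,0,0,0],[0,0,-4.2,0,0,0],[0,0,-4,0,0,0],[0,0,-2,0,0,0],[0,0,-2,0,0,0],[0,0,-1.2,0,0,0],[0,0,0,0,0,0]]' 1
python3 - <<'E'
from h import *
tool();im=snap("top","a")
cv2.imwrite("pics/a_z.png",cv2.convertScaleAbs(cv2.resize(cv2.imread("pics/a.png")[200:290,270:410],None,fx=5,fy=5,interpolation=cv2.INTER_CUBIC),alpha=1.3))
E
```

```text
clock: 2.3
eef_pos: [0.4633, -0.1596, 0.0119]
tool_rot: [0.627, 0.779, -0.001, -0.002]
ft_force: [0.0, 0.6, 0.5]
grip_width: 0.0854
grasp_force: 0.0
t 2.3 tcp [ 0.4633 -0.1596  0.0119] yaw_y 12.36 z [-0.0037  0.0011 -1.    ] grip 0.0854 0.0 ft [0.  0.6 0.5] [ 0.02  0.04 -0.  ]
```

View pics/a_z.png

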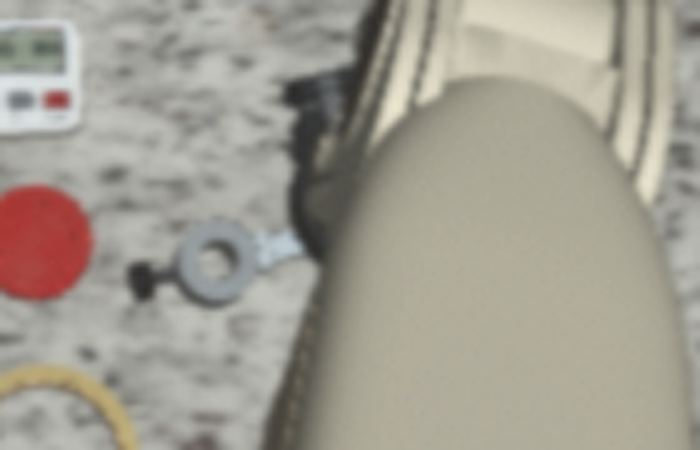

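The crop shows the boss still at full-frame (313,252), undisturbed, with the gripper straddling the bar. I'll nudge it 2–3 mm and close.

```bash
python3 -m creep '[[0.25,0.15,-0.2,0,0,0],[0,0,0,0,0,0],[0,0,0,0,0,0]]' 1; python3 -m creep '[[0,0,0,0,0,0],[0,0,0,0,0,0],[0,0,0,0,0,0],[0,0,0,0,0,0],[0,0,0,0,0,0],[0,0,0,0,0,0],[0,0,0,0,0,0],[0,0,0,0,0,0]]' -1 >/dev/null;  python3 -m creep '[[0,0,0,0,0,0],[0,0,0,0,0,0],[0,0,0,0,0,0],[0,0,0,0,0,0]]' >/dev/null; python3 -c "from h import *;tool()"
```

```text
clock: 2.65
eef_pos: [0.4688, -0.1579, 0.0122]
tool_rot: [0.626, 0.78, 0.0, 0.001]
ft_force: [0.4, 0.5, -0.1]
grip_width: 0.0854
grasp_force: 0.0
t 3.85 tcp [ 0.4669 -0.1579  0.0114] yaw_y 12.46 z [-1.8e-03 -4.0e-04 -1.0e+00] grip 0.0128 59.9 ft [-3.5 -0.2  5.4] [-0.16  0.89 -0.06]
```

```bash
python3 -m creep '[[0,0,0.5,0,0,0],[0,0,1,0,0,0],[0,0,1.5,0,0,0],[0,0,2,0,0,0],[0,0,2,0,0,0],[0,0,1,0,0,0],[0,0,0,0,0,0],[0,0,0,0,0,0]]'; python3 -m creep '[[0,0,0,0,0,0],[0,0,0,0,0,0],[0,0,0,0,0,0]]' >/dev/null
python3 - <<'E'
from h import *
tool();snap("top","b");snap("side","bs")
a=cv2.imread("pics/b.png")[190:290,260:420];b=cv2.imread("pics/bs.png")[170:370,200:400]
cv2.imwrite("pics/b_z.png",np.hstack([cv2.resize(a,(480,300)),cv2.resize(b,(300,300))]))
E
```

```text
clock: 4.65
eef_pos: [0.4677, -0.1575, 0.0909]
tool_rot: [0.626, 0.78, 0.0, -0.0]
ft_force: [0.2, -0.8, -4.5]
grip_width: 0.0126
grasp_force: 58.8
t 4.95 tcp [ 0.4674 -0.1575  0.0905] yaw_y 12.48 z [-1.6e-03  6.0e-04 -1.0e+00] grip 0.0129 58.8 ft [ 0.2 -0.8 -4.9] [ 0.02 -0.01  0.04]
```

View pics/b_z.png

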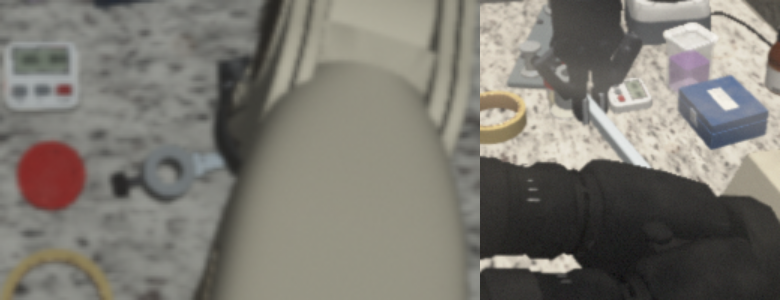

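The bracket is lifted and the wrist torque is near zero, so it is balanced; the weight reads about 4.9 N. In the picture the boss is at about (316,247) full-frame, and the cup and timer are undisturbed. I'll raise it another 10 cm and carry it over with a -33.7° turn.

```bash
python3 -m creep '[[0,0,1,0,0,0],[0,0,2,0,0,0],[0,0,2.5,0,0,0],[0,0,2.5,0,0,0],[0,0,1.5,0,0,0],[0,0,0.5,0,0,0],[0,0,0,0,0,0]]' >/dev/null; python3 -m creep '[[0.1,0.7,0,0,0,-1],[0.1,1.4,0,0,0,-1.5],[0.1,2,0,0,0,-2],[0.1,2.5,0,0,0,-2.2],[0.1,2.5,0,0,0,-2.2],[0.1,2.5,0,0,0,-2.2],[0.1,2.5,0,0,0,-2.2],[0.1,2.5,0,0,0,-2.2]]' >/dev/null; python3 -m creep '[[0.1,2.5,0,0,0,-2.2],[0.1,2.5,0,0,0,-2.2],[0.1,2.5,0,0,0,-2.2],[0.1,2.5,0,0,0,-2.2],[0.1,2.5,0,0,0,-2.2],[0.1,2.5,0,0,0,-2.2],[0.1,2.5,0,0,0,-2],[0.1,2,0,0,0,-1.5]]'>/dev/null;  python3 -m creep '[[0,1.2,0,0,0,-1.3],[0,0.5,0,0,0,-0.4],[0,0,0,0,0,0],[0,0,0,0,0,0],[0,0,0,0,0,0],[0,0,0,0,0,0]]' ; python3 -c "from h import *;tool()"
```

```text
clock: 7.95
eef_pos: [0.484, 0.2196, 0.1913]
tool_rot: [0.826, 0.563, -0.0, 0.0]
ft_force: [-0.3, -0.1, -4.2]
grip_width: 0.0129
grasp_force: 58.8
t 7.95 tcp [0.484  0.2196 0.1913] yaw_y -21.47 z [-0.e+00 -1.e-04 -1.e+00] grip 0.0129 58.8 ft [-0.3 -0.1 -4.2] [-0.    0.    0.01]
```

```bash
python3 -m creep '[[0,0.5,0,0,0,0],[0,0.7,0,0,0,0.2],[0,0.4,0,0,0,0],[0,0,0,0,0,0],[0,0,0,0,0,0],[0,0,0,0,0,0]]'>/dev/null
python3 - <<'E'
from h import *
tool();snap("top","c");snap("side","cs")
a=cv2.imread("pics/c.png")[195:295,120:280];b=cv2.imread("pics/cs.png")[70:250,190:340]
cv2.imwrite("pics/c_z.png",np.hstack([cv2.resize(a,(480,300),interpolation=2),cv2.resize(b,(300,360),interpolation=2)[:300]]))
o=np.array(status.get_obs()["eef_pos"]);z=o[2]-.0114
print(proj("top",[[.5056,.2913,z+.044],[.4275,.091,z+.04]]),z)
E
```

```text
t 8.55 tcp [0.4839 0.2362 0.1912] yaw_y -21.21 z [-1.e-04 -2.e-04 -1.e+00] grip 0.0127 58.8 ft [-0.5  0.1 -4.8] [-0.02 -0.01 -0.  ]
[[135.41054804 221.24248715]
 [231.1651511  255.77734114]] 0.1798772770546402
```

View pics/c_z.png

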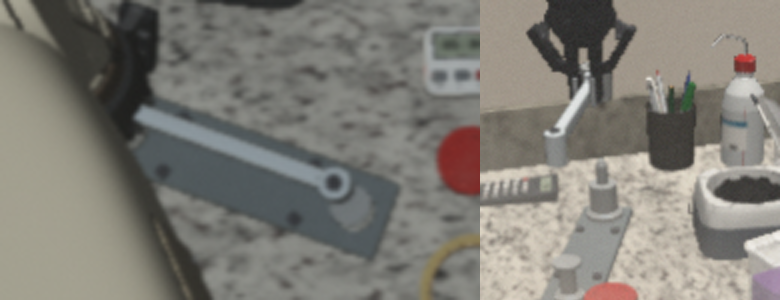

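The bracket's foot is at full-frame (231.0,255.7), matching the predicted (231.2,255.8), and the bar direction agrees too. In the side view the foot top is at about (227.5,136.5). I'll lower it by 54 mm and recheck the level.

```bash
python3 -m creep '[[0,0,-0.5,0,0,0],[0,0,-1,0,0,0],[0,0,-1.2,0,0,0],[0,0,-1.2,0,0,0],[0,0,-1,0,0,0],[0,0,-0.5,0,0,0],[0,0,0,0,0,0],[0,0,0,0,0,0]]'>/dev/null ;python3 -m creep '[[0,0,0,0,0,0],[0,0,0,0,0,0],[0,0,0,0,0,0],[0,0,0,0,0,0],[0,0,0,0,0,0]]'>/dev/null
python3 - <<'E'
from h import *
print("side foot at z.18:",proj("side",[[.4275,.091,.2199]]))
tool();snap("top","d");snap("side","ds")
a=cv2.imread("pics/d.png")[195:295,120:280];b=cv2.imread("pics/ds.png")[110:260,190:340]
cv2.imwrite("pics/d_z.png",np.hstack([cv2.resize(a,(480,300),interpolation=2),cv2.resize(b,(300,300),interpolation=2)]))
z=status.get_obs()["eef_pos"][2]-.0114
for n in("top","side"):print(proj(n,[[.5056,.2913,z+.044],[.4275,.091,z+.04]]),z)
E
```

```text
side foot at z.18: [[226.64344731 133.35958412]]
t 9.95 tcp [0.484  0.2363 0.1374] yaw_y -21.21 z [ 2.e-04  1.e-04 -1.e+00] grip 0.013 58.8 ft [-0.8  0.3 -4.5] [ 0.01 -0.02  0.03]
[[142.5285275  225.75869458]
 [233.19955696 258.47540236]] 0.12593380950349206
[[248.61279983 121.79020345]
 [228.82587372 156.95185607]] 0.12593380950349206
```

View pics/d_z.png

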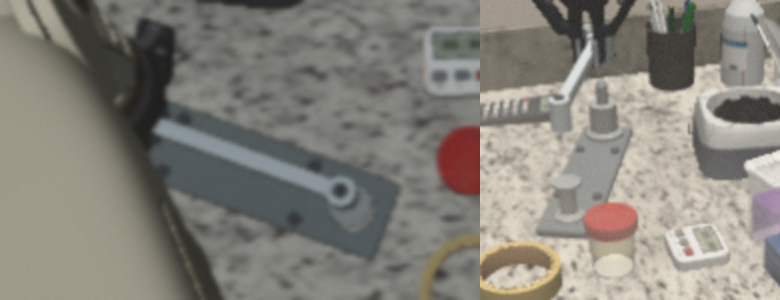

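The foot is at (233.2,258.3) in the top view, against a predicted (233.2,258.5). In the side view it is at (230,159) against (229,157), so the bracket is level within about 1.5°. It is clear of the stand and the bystanders have not moved.

```bash
python3 -c "from h import *;print(ticket.job_done())"
```

```text
the job is handed in; nothing more can be done
None
```

I handed the job in at about 10 s on the robot's clock, with the bracket gripped near its balance point, still and level within about 1.5°. By my measurements its bore is over the pin, the foot over the rest pillar and the boss underside about 31 mm above the pin tip; no verdict was shown.

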